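# Shut the wing valve in a crowded valve bank

### The arm

A 6-joint arm with a two-finger parallel gripper is mounted at the origin on a cart in front of the work surface, level with it; the furniture and walls round the work are solid. World frame = base frame: x ahead of the robot, y to its left, z up, the work surface at z = 0. Lengths are in m, angles in rad, forces in N, time in s.
With the tool pointing down it reaches from about 0.3 to 0.775 m from the base axis. Payload 14.6 kg.
Tool frame: the origin (TCP) lies between the finger pads; the fingertips stand 25 mm ahead of it and the grasp point (between the pads) lies 6 mm ahead of it; z points along the fingers, y is the line along which they close (so a half turn about z gives the same grasp; the last joint's range is limited). The gripper opens to 94 mm and grips with 3 to 60 N. Pads are 16 mm wide; open, the fingers measure 119 mm over their backs; the gripper's body (75 mm by 177 mm) begins 78 mm behind the grasp point.
Start: joints at [-1.405, 0.3, 1.521, -0, 1.321, -0.067], TCP at [0.127, -0.535, 0.23] pointing down, gripper open.
Joint ranges: [-3.03, 3.03], [-0.79, 2.21], [0.23, 2.52], [-1.04, 4.18], [0, 3.07], [-2.55, 2.55]. Speed limits (rad/s): [2.22, 2.22, 2.57, 3.14, 3.14, 3.14].

### API

Orientations are given as [roll, pitch, yaw] about the fixed x, y, z axes, in that order (R = Rz(yaw) Ry(pitch) Rx(roll)).
In Python, from rig import ctrl gives the robot as it stands.
- The arm moves only by the shell command python3 -m pendant 'ROWS' [FORCE]. ROWS is JSON, one flat list of numbers, 7 for each row, row after row: the shift along the tool's x, y, z in m, then the turn, a rotation vector about the tool's x, y, z in degrees, then the closure, from -1 (fully open) to 1 (shut). A call has exactly 10 rows; each row shifts and turns the commanded pose from where the row before left it, along the tool's axes as they then stand; what a row does not reach is not made up. A row lasts 1/12 s, in which the tool goes at most 41.7 mm and 7.16 degrees, less where a joint would pass 70% of its speed; a pose out of reach is approached as far as the arm can. A call with a gripper value outside its range is refused whole. The fingers move at their own pace and stop on an object; FORCE is the grip in N (left out, the last holds). Time passes only in rows, so rows that do not move let the fingers close, or fill a call up. It gives the time, the measured TCP pose, the force, the opening and the grip force at its end, in the units of the state.
- ctrl.observe(): the state, without advancing time (a new reading comes with each control period).
- ctrl.capture(name): name is "scene" or "top" or "wrist"; returns the picture (420x560x3 uint8, red, green, blue); there is no depth.
- ctrl.camera_params(name): a dict with "intrinsics" (3x3 intrinsics, pixels), "T" (4x4, takes a point from camera to world coordinates). Camera axes: x right, y down, z forward; pixel columns grow to the right and rows downward; lengths in m; the calibration is good to about 2 mm. The wrist camera is an equidistant fisheye: a pixel r from the principal point sees the ray r / f radians off the axis. A picture is of the moment at which its call begins: read the wrist's pose just before it. camera_params takes no time and is no camera call; for the wrist camera it gives the pose at the moment of the call.
- ctrl.job_done(): hands the job in; it is judged then, once.
The state is a dict: "clock": time; "joint_positions": joint angles; "dq": joint speeds; "joint_torque": joint torques, N m; "tcp_pos": TCP position; "tcp_rot": TCP orientation; "force": force on the tool from outside, world axes, zero at the start; "torque": the same for the moment, N m; "width": opening from 0.0 (shut) to 1.0 (fully open); "gripper_force": force on a finger pad.
Only numpy, scipy, OpenCV 4.12 (cv2) and the standard library are available. Lean on these libraries where they do the work, as an engineer would, in place of code of your own. Each camera call takes 0.05 s, during which the arm holds its last target. There are 200 camera calls.

### The job

Shut the one valve of the bank that has a wing handle: turn the wing clockwise (seen from above) past the point where it stiffens, until it comes tight against its stop and the small pin in front of it has sunk fully. Do not overtighten it, or its neck will twist in the casting. Do not brush the round knobs beside it, leave the loose things where they lie, and let go of the wing when done.

Things in the scene. Friction and masses are not known exactly. Their poses are not given: they have to be found in the camera images.
- wing_grip (a point): Point on the wing handle's upright turning axis, 95 mm above the bench. The wing is a plain steel bar 52 long, 12 thick, 26 tall (mm), rounded, from 80 to 106 mm above the bench, on a 12 mm stem; under it a brass hexagon neck (30 mm across, top at 66 mm). The frame turns with the wing: x along its length, y across its thickness (pinch it along y), z up.
- valve_wing: The wing valve's fixed casting; origin on the wing's axis at bench height, x away from the robot's side. The wing turns clockwise freely (0.05 N m) 0.5 to 0.9 rad until the plug meets its seat, at an angle that differs each time and cannot be seen; then 0.2 rad at 0.2 N m, squeezing the seal; then a hard stop: shut. It stays where left. At 0.45 N m the neck twists.
- bank: Fixed base plate of the valve bank, 104 x 345 x 10 mm; origin at the centre of its underside, y along the row, turned up to 0.25 rad. Four valves stand on it in a row, 75 mm apart, each on a grey casting 60 mm wide, 46 mm tall, with a small pin between two steel guard cheeks in front (55 mm above the bench). The wing valve may be in any of the four places.
- pin_top (a point): Centre of the top of the small dark pin (6 mm across) between two guard cheeks (9 mm apart, 55 mm above the bench), 40 mm from the wing's axis on the robot's side of the casting. It is 49 mm above the bench while the valve is open, sinks evenly while the seal is squeezed and is at 47 mm when the valve is shut. Fingers cannot reach it between the cheeks.
- neck_corner (a point): A corner of the wing valve's brass hexagon neck, 15 mm from the wing's axis and 56 mm above the bench. The neck does not turn in use: its thread in the casting holds it up to about 0.45 N m; beyond that it twists and this point moves with it.
- knob_a: Round steel knob of a neighbouring valve that is already shut: 40 mm across, from 77 to 102 mm above the bench, turns easily. Origin on its axis at bench height. The three knobs and the wing stand in the four places in any order.
- knob_b: A second round knob, the same as knob_a; origin on its axis at bench height.
- knob_c: A third round knob, the same as knob_a; origin on its axis at bench height.
- tee: Loose brass pipe tee, 67 x 100 x 41 mm, lying on the bench on the robot's side of the bank; origin at the centre of its underside. A bystander.
- bearing: Loose ball bearing, 60 mm across and 18 mm tall, lying on the bench on the robot's side of the bank; origin at the centre of its underside. A bystander.
- spanner: Loose open-ended spanner, 40 x 207 x 8 mm, lying on the bench behind the bank; origin at the centre of its underside. A bystander.

How it is judged:
At the end, for the whole second after the job is handed in: The wing valve is shut (the pin sunk by at least 1.6 of its 2 mm) and its neck is twisted by less than 0.08 rad (its corner moved less than 1.2 mm) (height (world z) of pin_top below 0.0474 m and distance of neck_corner from where it was at the start of the episode below 0.0012 m); the robot touches nothing.
It fails at once if the neck is twisted in the casting by more than 0.08 rad, its corner moved by 1.2 mm (overtightened) (distance of neck_corner from where it was at the start of the episode above 0.0012 m).
It fails at once if a round knob is touched with more than 0.5 N (contact force between anything else and knob_a above 0.5 N or contact force between anything else and knob_b above 0.5 N or contact force between anything else and knob_c above 0.5 N).
It fails at once if a loose bystander is moved by more than 10 mm (distance of any of tee, bearing, spanner from where it was at the start of the episode above 0.01 m).
It also fails if it takes over 51 s, if anything falls off the work surface, if the arm or the gripper's body presses on something with over 40 N, if the wrist force passes 120 N, or if a joint passes its speed limit or range.

## Working session

There is one attempt and no reset: what is moved stays moved. The work goes in short steps, Python scripts to look and compute and a shell command to move; the robot and the scene stay as the last step left them, time stands still between calls to the robot, and variables do not carry over. Pictures are saved under pics/ and viewed, at most 10 in all, crops included, and the job is handed in when it is done.

```bash
mkdir -p pics
python3 - <<'E'
from rig import ctrl
import cv2
s=ctrl.observe();print(s)
for n in("scene","top"):
    im=ctrl.capture(n);cv2.imwrite(f"pics/{n}0.png",im[:,:,::-1]);p=ctrl.camera_params(n);print(n,p["intrinsics"],p["T"])
E
```

```text
{'clock': 0.0, 'joint_positions': array([-1.40458265e+00,  3.00473010e-01,  1.52157666e+00,  5.37848332e-06,
        1.32068706e+00, -6.66021082e-02]), 'dq': array([ 0.00137496, -0.00016026,  0.00142476, -0.00133523, -0.0007581 ,
       -0.00065752]), 'joint_torque': array([ 1.81740354e-03, -5.31806874e+01, -3.52732480e+01,  7.09049497e-02,
        2.44153087e-02, -1.02508207e-04]), 'tcp_pos': array([ 0.12685429, -0.53493541,  0.22988713]), 'tcp_rot': array([-3.14045146e+00, -8.13395025e-05,  2.32814402e-01]), 'force': array([0.19659751, 0.25190681, 0.44126487]), 'torque': array([-0.04154854, -0.01004784,  0.0503947 ]), 'gripper_force': 0.0, 'width': 1.0005883118289276}
scene [[403.24915457   0.         281.04131033]
 [  0.         403.24915457 213.03430079]
 [  0.           0.           1.        ]] [[-0.90102293 -0.19556     0.38718725  0.17568615]
 [-0.43317772  0.45234511 -0.77957743  0.48902876]
 [-0.0226881  -0.87013803 -0.49228555  0.51905218]
 [ 0.          0.          0.          1.        ]]
top [[431.89910141   0.         272.38060674]
 [  0.         431.89910141 208.31244287]
 [  0.           0.           1.        ]] [[ 0.02476161 -0.99881599  0.04187447  0.45938886]
 [-0.99940813 -0.02373224  0.02490332 -0.18877183]
 [-0.02388006 -0.04246634 -0.99881247  0.95107139]
 [ 0.          0.          0.          1.        ]]
```

View pics/top0.png

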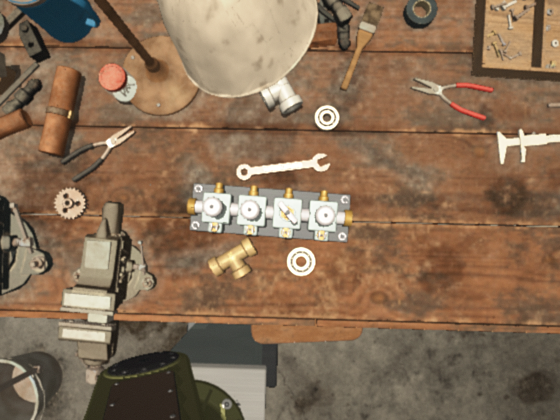

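View pics/scene0.png

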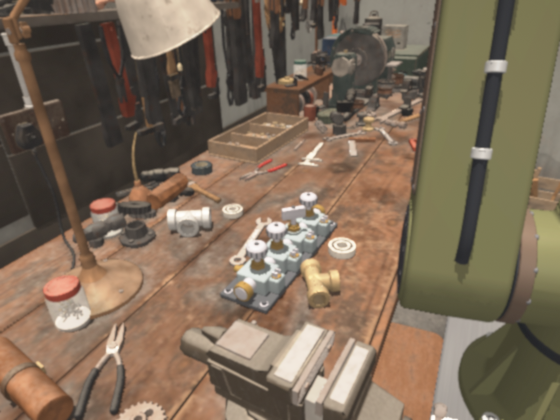

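The top view shows the wing in the third place from the left, around (287,213). The bearing is at (301,261), the tee at (235,258) and the spanner behind the bank.

```bash
cat > h.py <<'E'
import numpy as np
from rig import ctrl
def ray(n,uv,z):
    p=ctrl.camera_params(n);K=np.array(p["intrinsics"]);T=np.array(p["T"])
    d=np.array([(uv[0]-K[0,2])/K[0,0],(uv[1]-K[1,2])/K[1,1],1.])
    if n=="wrist":
        r=np.hypot(d[0],d[1]);d=np.array([d[0]/r*np.sin(r),d[1]/r*np.sin(r),np.cos(r)])
    d=T[:3,:3]@d
    return T[:3,3]+d*(z-T[2,3])/d[2]
E
python3 - <<'E'
from h import *
import cv2
for n,uv,z in[("wing",(287,213),.106),("k1",(214,207),.102),("k2",(251,210),.102),("k4",(325,216),.102)]:print(n,ray("top",uv,z))
im=cv2.imread("pics/top0.png")[170:280,180:360];a=cv2.resize(im,(800,489),interpolation=cv2.INTER_CUBIC);cv2.imwrite("pics/topc.png",a)
im=ctrl.capture("wrist");cv2.imwrite("pics/w0.png",im[:,:,::-1]);p=ctrl.camera_params("wrist");print(p)
E
```

```text
wing [ 0.48632088 -0.19653175  0.106     ]
k1 [ 0.49483956 -0.05224281  0.102     ]
k2 [ 0.49065776 -0.12555925  0.102     ]
k4 [ 0.48235275 -0.271165    0.102     ]
{'intrinsics': array([[325.1922621 ,   0.        , 278.11016717],
       [  0.        , 325.1922621 , 212.12080331],
       [  0.        ,   0.        ,   1.        ]]), 'T': array([[ 2.30275980e-01, -9.44560568e-01, -2.34047658e-01,
         1.93161267e-01],
       [-9.73124936e-01, -2.23741977e-01, -5.44737323e-02,
        -5.19590453e-01],
       [-9.12546128e-04,  2.40301604e-01, -9.70697845e-01,
         3.84208356e-01],
       [ 0.00000000e+00,  0.00000000e+00,  0.00000000e+00,
         1.00000000e+00]])}
```

View pics/topc.png

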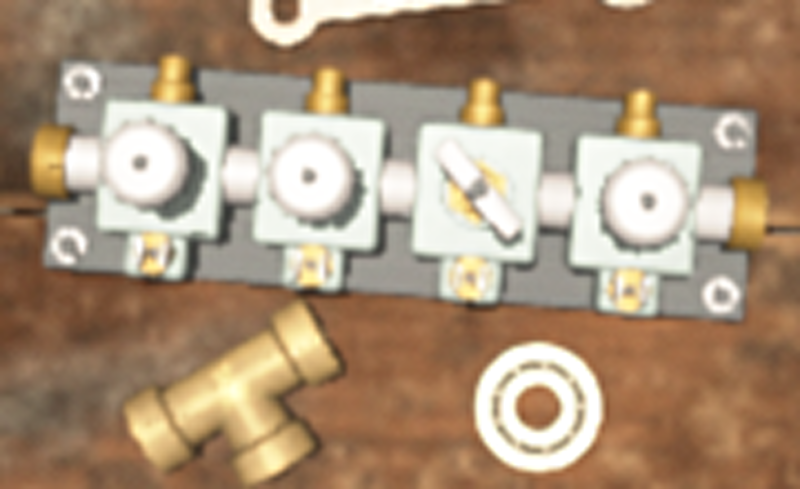

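The crop shows the wing centre at (287.5,212.3) in full-frame pixels, with its bar running from upper left to lower right. That puts it at a world yaw of about 38°. I'll go above it.

```bash
python3 -m pendant '[0.03,-0.017,0,0,0,0,0.15, 0.03,-0.017,0,0,0,0,0.15, 0.03,-0.017,0,0,0,0,0.15, 0.03,-0.017,0,0,0,0,0.15, 0.03,-0.017,0,0,0,0,0.15, 0.03,-0.017,0,0,0,0,0.15, 0.03,-0.017,0,0,0,0,0.15, 0.03,-0.017,0,0,0,0,0.15, 0.03,-0.017,0,0,0,0,0.15, 0.03,-0.017,0,0,0,0,0.15]' 20
python3 -m pendant '[0.026,-0.015,0,0,0,0,0.15, 0.026,-0.015,0,0,0,0,0.15, 0.026,-0.015,0,0,0,0,0.15, 0.026,-0.015,0,0,0,0,0.15, 0.024,-0.015,0,0,0,0,0.15, 0,0,0,0,0,-6,0.15, 0,0,0,0,0,-6,0.15, 0,0,0,0,0,-6,0.15, 0,0,0,0,0,-6,0.15, 0,0,0,0,0,0,0.15]'
python3 - <<'E'
from h import *
import cv2
for n,uv,z in[("e1",(180+447*.225,170+152*.225),.106),("e2",(180+508*.225,170+230*.225),.106),("k1",(180+142*.225,170+163*.225),.102),("k2",(180+310*.225,170+177*.225),.102),("k4",(180+650*.225,170+202*.225),.102)]:print(n,ray("top",uv,z))
print(ctrl.camera_params("wrist")["T"]);im=ctrl.capture("wrist");cv2.imwrite("pics/w1.png",im[:,:,::-1]);s=ctrl.observe();print(s['clock'],s['tcp_pos'],s['tcp_rot'],s['width'],s['joint_positions'],s['torque'],s['force'])
E
```

```text
clock: 0.98
tcp_pos: [0.3805, -0.2991, 0.2304]
tcp_rot: [-3.142, 0.0, 0.233]
force: [-1.0, -0.9, 0.6]
width: 0.423
gripper_force: 0.0
clock: 1.82
tcp_pos: [0.4868, -0.1979, 0.2302]
tcp_rot: [-3.141, 0.0, 0.657]
force: [-0.6, 0.5, 0.0]
width: 0.425
gripper_force: 0.0
e1 [ 0.50325981 -0.18355383  0.106     ]
e2 [ 0.46956274 -0.21118356  0.106     ]
k1 [ 0.49538565 -0.04816095  0.102     ]
k2 [ 0.49094389 -0.12308404  0.102     ]
k4 [ 0.48349038 -0.27358799  0.102     ]
[[ 6.10241762e-01 -7.68836975e-01 -1.91035857e-01  5.40594020e-01]
 [-7.92214739e-01 -5.92505401e-01 -1.46058748e-01 -1.56131558e-01]
 [-8.94411258e-04  2.40472569e-01 -9.70655523e-01  3.84371466e-01]
 [ 0.00000000e+00  0.00000000e+00  0.00000000e+00  1.00000000e+00]]
1.8667 [ 0.48674515 -0.19797511  0.23026463] [-3.14124532e+00  1.71262946e-04  6.50116075e-01] 0.4257315467480228 [-4.56006860e-01  2.45631740e-01  1.59038038e+00  2.64070035e-06
  1.30596779e+00  4.64672730e-01] [-0.02133004  0.00532891  0.04995484] [0.73708434 0.0568953  0.41436514]
```

View pics/w1.png

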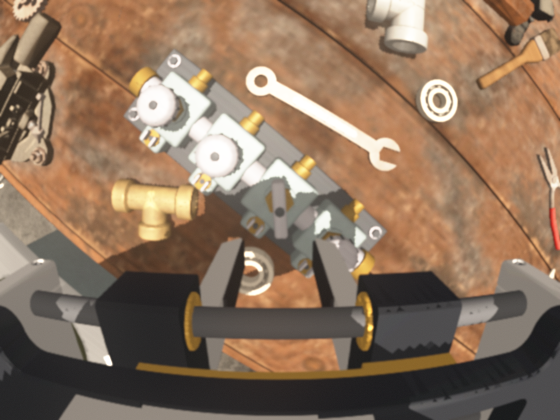

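The wrist view shows the wing between the fingers at about (279,207). It runs straight up the image, so it is lined up with the tool x axis. I'll refine the pose with a mask.

Run:
```python
from h import *
import cv2
im=cv2.imread("pics/w1.png")
for uv in[(279,178),(279,237),(279,209)]:print(ray("wrist",uv,.106))
c=im[150:270,210:350];cv2.imwrite("pics/w1c.png",cv2.resize(c,(700,600),interpolation=cv2.INTER_CUBIC))
```

```text
[ 0.51041984 -0.18036078  0.106     ]
[ 0.46790258 -0.21270181  0.106     ]
[ 0.48853116 -0.19700784  0.106     ]
```

View pics/w1c.png

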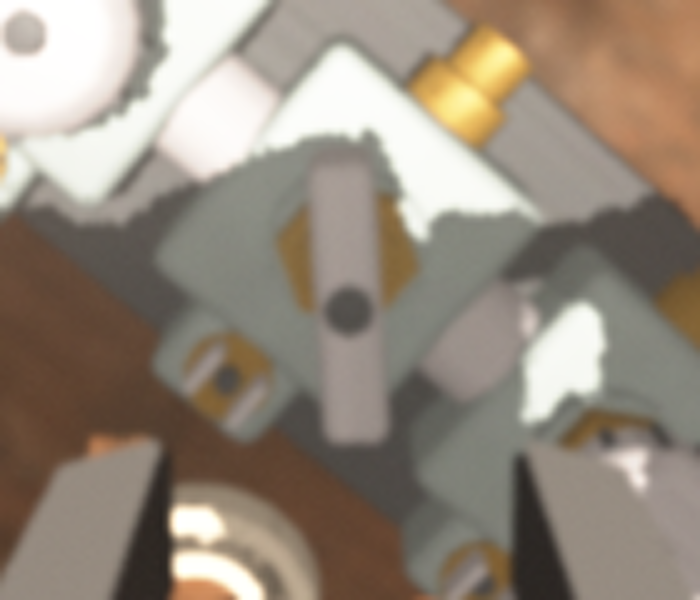

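The crop shows the wing's top end at (278.4,182), its bottom end at (281.6,238) and its axis dot at (279.8,212.2). The pin is visible at (255.6,225.6).

Run:
```python
from h import *
T=np.array([[6.10241762e-01,-7.68836975e-01,-1.91035857e-01,5.40594020e-01],[-7.92214739e-01,-5.92505401e-01,-1.46058748e-01,-1.56131558e-01],[-8.94e-4,2.40472569e-01,-9.70655523e-01,3.84371466e-01],[0,0,0,1]])
a,b,c=[ray("wrist",u,.106) for u in((278.4,182),(281.6,238),(279.8,212.2))]
print(a,b,c,np.degrees(np.arctan2(*(a-b)[[1,0]])));o=ctrl.observe();print(o['tcp_pos'],np.degrees(o['tcp_rot']))
```

```text
[ 0.50732244 -0.18206432  0.106     ] [ 0.46856402 -0.21514468  0.106     ] [ 0.48664906 -0.19932618  0.106     ] 40.48080487015334
[ 0.48674515 -0.19797511  0.23026463] [-1.79980099e+02  9.81264398e-03  3.72489073e+01]
```

```bash
python3 -m pendant '[0,0,0,0,0,-2.7,0.15, 0,0,0.016,0,0,0,0.15, 0,0,0.016,0,0,0,0.15, 0,0,0.016,0,0,0,0.15, 0,0,0.016,0,0,0,0.15, 0,0,0.016,0,0,0,0.15, 0,0,0.016,0,0,0,0.15, 0,0,0.016,0,0,0,0.15, 0,0,0.016,0,0,0,0.15, 0,0,0,0,0,0,0.15]' 20
python3 -c "
from h import *
o=ctrl.observe();print(o['tcp_pos'],o['tcp_rot'],o['torque'],o['force'],o['joint_torque'])"
python3 -m pendant '[0,0,0,0,0,0,1, 0,0,0,0,0,0,1, 0,0,0,0,0,0,1, 0,0,0,0,0,0,1, 0,0,0,0,0,0,1, 0,0,0,0,0,0,1, 0,0,0,0,0,0,1, 0,0,0,0,0,0,1, 0,0,0,0,0,0,1, 0,0,0,0,0,0,1]' 20
python3 -c "
from h import *
o=ctrl.observe();print(o['tcp_pos'],o['tcp_rot'],o['torque'],o['force'],o['joint_torque'])"
```

```text
clock: 2.7
tcp_pos: [0.4855, -0.1975, 0.0997]
tcp_rot: [-3.137, 0.002, 0.695]
force: [-0.7, 0.2, -1.2]
width: 0.425
gripper_force: 0.0
[ 0.48554204 -0.19747987  0.09970058] [-3.13748796e+00  1.83979783e-03  6.94912216e-01] [-0.01902998  0.06233167  0.0251507 ] [-0.74304522  0.21863753 -1.19042632] [-1.78890349e-02 -5.44041073e+01 -3.13946772e+01  6.99915038e-02
 -8.76836311e-01 -2.23457575e-02]
clock: 3.53
tcp_pos: [0.4873, -0.1984, 0.1031]
tcp_rot: [3.14, -0.001, 0.699]
force: [0.9, -3.1, 5.8]
width: 0.126
gripper_force: 20.0
[ 0.48733261 -0.1983646   0.10314245] [ 3.13983186e+00 -6.36506472e-04  6.98739412e-01] [-0.52978803 -0.28237823  0.03408642] [ 0.92574325 -3.1000687   5.78758342] [ 9.35466662e-01 -4.98120153e+01 -2.66359699e+01  4.61446540e-01
  7.21485894e-01  4.24575876e-02]
```

```bash
python3 -m pendant '[0,0,0,0,0,2.4,1, 0,0,0,0,0,2.4,1, 0,0,0,0,0,2.4,1, 0,0,0,0,0,2.4,1, 0,0,0,0,0,2.4,1, 0,0,0,0,0,2.4,1, 0,0,0,0,0,2.4,1, 0,0,0,0,0,2.4,1, 0,0,0,0,0,2.4,1, 0,0,0,0,0,2.4,1]'
cat > o.py <<'E'
from h import *
o=ctrl.observe();print(np.degrees(o['tcp_rot']).round(2),'T',o['torque'].round(3),'F',o['force'].round(2),'j6',o['joint_torque'][5].round(3),o['joint_positions'][5].round(4),o['width'].round(4),o['gripper_force'],o['clock'])
E
python3 o.py
```

```text
clock: 4.37
tcp_pos: [0.4872, -0.1982, 0.1031]
tcp_rot: [3.141, -0.001, 0.278]
force: [0.1, -1.7, 6.9]
width: 0.125
gripper_force: 20.0Traceback (most recent call last):
  File "o.py", line 2, in <module>
    o=ctrl.observe();print(np.degrees(o['tcp_rot']).round(2),'T',o['torque'].round(3),'F',o['force'].round(2),'j6',o['joint_torque'][5].round(3),o['joint_positions'][5].round(4),o['width'].round(4),o['gripper_force'],o['clock'])
                                                                                                                                                                                  ^^^^^^^^^^^^^^^^
AttributeError: 'float' object has no attribute 'round'
```

```bash
sed -i "s/o\['width'\].round(4)/o['width']/" o.py; python3 o.py
python3 -m pendant '[0,0,0,0,0,0.5,1, 0,0,0,0,0,0.5,1, 0,0,0,0,0,0.5,1, 0,0,0,0,0,0.5,1, 0,0,0,0,0,0.5,1, 0,0,0,0,0,0.5,1, 0,0,0,0,0,0.5,1, 0,0,0,0,0,0.5,1, 0,0,0,0,0,0,1, 0,0,0,0,0,0,1]' >/dev/null; python3 o.py
python3 -m pendant '[0,0,0,0,0,0.5,1, 0,0,0,0,0,0.5,1, 0,0,0,0,0,0.5,1, 0,0,0,0,0,0.5,1, 0,0,0,0,0,0.5,1, 0,0,0,0,0,0.5,1, 0,0,0,0,0,0.5,1, 0,0,0,0,0,0.5,1, 0,0,0,0,0,0,1, 0,0,0,0,0,0,1]' >/dev/null; python3 o.py
python3 -m pendant '[0,0,0,0,0,0.5,1, 0,0,0,0,0,0.5,1, 0,0,0,0,0,0.5,1, 0,0,0,0,0,0.5,1, 0,0,0,0,0,0.5,1, 0,0,0,0,0,0.5,1, 0,0,0,0,0,0.5,1, 0,0,0,0,0,0.5,1, 0,0,0,0,0,0,1, 0,0,0,0,0,0,1]' >/dev/null; python3 o.py
```

```text
[ 1.7996e+02 -6.0000e-02  1.5920e+01] T [-0.178 -0.085  0.056] F [ 0.1  -1.71  6.93] j6 -0.994 0.8369 0.12487014570874783 19.955728204222396 4.3667
[ 1.7997e+02 -6.0000e-02  1.2030e+01] T [-0.086 -0.136  0.002] F [ 0.95 -0.7   7.6 ] j6 0.063 0.9048 0.12854227850658298 19.962599192513153 5.2
[ 1.7997e+02 -6.0000e-02  8.0300e+00] T [-0.012 -0.135  0.034] F [ 0.7  -0.57  8.03] j6 0.064 0.9746 0.12502385087751514 19.96257363120094 6.0333
[ 1.7998e+02 -6.0000e-02  4.0300e+00] T [ 0.04  -0.114  0.077] F [0.9  0.04 7.68] j6 0.134 1.0444 0.12987139346640095 19.951884296606295 6.8667
```

```bash
for i in 1; do
python3 -m pendant '[0,0,0,0,0,0.5,1, 0,0,0,0,0,0.5,1, 0,0,0,0,0,0.5,1, 0,0,0,0,0,0.5,1, 0,0,0,0,0,0.5,1, 0,0,0,0,0,0.5,1, 0,0,0,0,0,0,1, 0,0,0,0,0,0,1, 0,0,0,0,0,0,1, 0,0,0,0,0,0,1]' >/dev/null; python3 o.py; done
python3 -m pendant '[0,0,0,0,0,0.5,1, 0,0,0,0,0,0.5,1, 0,0,0,0,0,0.5,1, 0,0,0,0,0,0.5,1, 0,0,0,0,0,0,1, 0,0,0,0,0,0,1, 0,0,0,0,0,0,1, 0,0,0,0,0,0,1, 0,0,0,0,0,0,1, 0,0,0,0,0,0,1]' >/dev/null; python3 o.py
```

```text
[ 1.7998e+02 -6.0000e-02  1.0500e+00] T [ 0.105 -0.095  0.22 ] F [ 0.64 -0.24  7.74] j6 0.188 1.0965 0.12835761192781642 19.964361220481806 7.7
[ 1.7999e+02 -6.0000e-02 -9.5000e-01] T [ 0.189 -0.146  0.102] F [0.58 0.68 7.76] j6 0.187 1.1314 0.1261916231235398 19.964705323800445 8.5333
```

```bash
python3 -m pendant '[0,0,0,0,0,0.5,1, 0,0,0,0,0,0.5,1, 0,0,0,0,0,0.5,1, 0,0,0,0,0,0.5,1, 0,0,0,0,0,0,1, 0,0,0,0,0,0,1, 0,0,0,0,0,0,1, 0,0,0,0,0,0,1, 0,0,0,0,0,0,1, 0,0,0,0,0,0,1]' >/dev/null; python3 o.py
python3 -m pendant '[0,0,0,0,0,0.25,1, 0,0,0,0,0,0.25,1, 0,0,0,0,0,0.25,1, 0,0,0,0,0,0.25,1, 0,0,0,0,0,0,1, 0,0,0,0,0,0,1, 0,0,0,0,0,0,1, 0,0,0,0,0,0,1, 0,0,0,0,0,0,1, 0,0,0,0,0,0,1]' >/dev/null; python3 o.py
```

```text
[ 1.7999e+02 -6.0000e-02 -2.9600e+00] T [ 0.167 -0.179  0.196] F [ 0.84 -0.    7.88] j6 0.188 1.1664 0.12802122185079978 19.964751064544544 9.3667
[ 1.80e+02 -6.00e-02 -3.95e+00] T [ 0.182 -0.125  0.182] F [0.85 0.29 7.72] j6 0.193 1.1838 0.12916551813621122 19.968023012042977 10.2
```

```bash
python3 -m pendant '[0,0,0,0,0,0.25,1, 0,0,0,0,0,0.25,1, 0,0,0,0,0,0.25,1, 0,0,0,0,0,0.25,1, 0,0,0,0,0,0,1, 0,0,0,0,0,0,1, 0,0,0,0,0,0,1, 0,0,0,0,0,0,1, 0,0,0,0,0,0,1, 0,0,0,0,0,0,1]' >/dev/null; python3 o.py
```

```text
[ 1.80e+02 -6.00e-02 -4.95e+00] T [ 0.206 -0.181  0.185] F [ 0.81 -0.09  7.69] j6 0.193 1.2013 0.12821756804632484 19.96810411917977 11.0333
```

```bash
python3 -m pendant '[0,0,0,0,0,0.25,1, 0,0,0,0,0,0.25,1, 0,0,0,0,0,0.25,1, 0,0,0,0,0,0.25,1, 0,0,0,0,0,0,1, 0,0,0,0,0,0,1, 0,0,0,0,0,0,1, 0,0,0,0,0,0,1, 0,0,0,0,0,0,1, 0,0,0,0,0,0,1]' >/dev/null; python3 o.py
```

```text
[-1.80e+02 -5.00e-02 -5.95e+00] T [ 0.185 -0.133  0.166] F [0.38 0.86 6.95] j6 0.193 1.2187 0.12657571332929157 19.968137049581856 11.8667
```

```bash
python3 -m pendant '[0,0,0,0,0,0.25,1, 0,0,0,0,0,0.25,1, 0,0,0,0,0,0.25,1, 0,0,0,0,0,0.25,1, 0,0,0,0,0,0,1, 0,0,0,0,0,0,1, 0,0,0,0,0,0,1, 0,0,0,0,0,0,1, 0,0,0,0,0,0,1, 0,0,0,0,0,0,1]' >/dev/null; python3 o.py
```

```text
[-1.80e+02 -6.00e-02 -6.95e+00] T [ 0.262 -0.172  0.19 ] F [1.06 0.89 7.22] j6 0.194 1.2362 0.12583314620026725 19.968269260134548 12.7
```

```bash
python3 -m pendant '[0,0,0,0,0,0.25,1, 0,0,0,0,0,0.25,1, 0,0,0,0,0,0.25,1, 0,0,0,0,0,0.25,1, 0,0,0,0,0,0,1, 0,0,0,0,0,0,1, 0,0,0,0,0,0,1, 0,0,0,0,0,0,1, 0,0,0,0,0,0,1, 0,0,0,0,0,0,1]' >/dev/null; python3 o.py
```

```text
[-1.80e+02 -6.00e-02 -7.95e+00] T [ 0.23  -0.169  0.142] F [0.54 0.46 7.2 ] j6 0.204 1.2536 0.12618876983813906 19.97521961806342 13.5333
```

```bash
python3 -m pendant '[0,0,0,0,0,0.25,1, 0,0,0,0,0,0.25,1, 0,0,0,0,0,0,1, 0,0,0,0,0,0,1, 0,0,0,0,0,0,1, 0,0,0,0,0,0,1, 0,0,0,0,0,0,1, 0,0,0,0,0,0,1, 0,0,0,0,0,0,1, 0,0,0,0,0,0,1]' >/dev/null; python3 o.py
python3 - <<'E'
from h import *
import cv2
im=ctrl.capture("wrist")[:,:,::-1];cv2.imwrite("pics/w2.png",cv2.resize(im[160:400,130:430],(750,600),interpolation=cv2.INTER_CUBIC))
E
```

```text
[-1.80e+02 -6.00e-02 -8.45e+00] T [ 0.286 -0.127  0.296] F [0.67 0.58 6.97] j6 0.26 1.2623 0.1238365397759021 20.046959817409515 14.3667
```

View pics/w2.png

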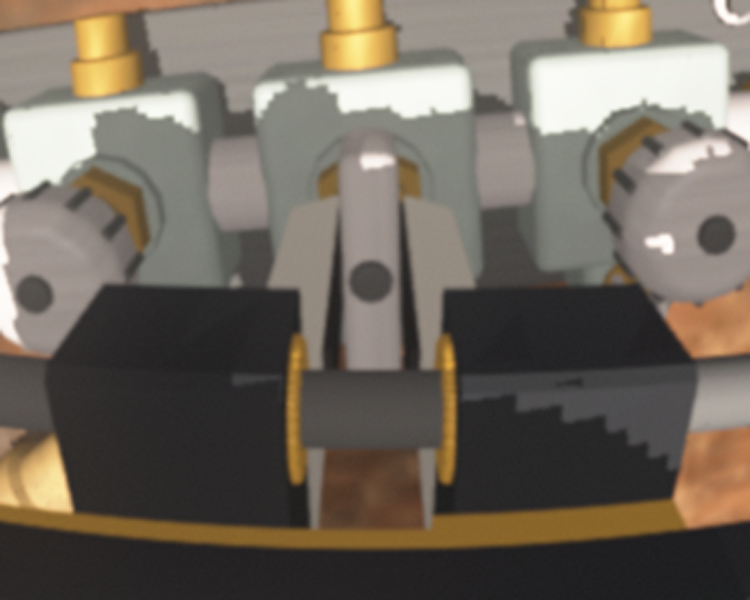

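The wing lies straight between the pads at (370,280) in the crop, so it hasn't slipped. The torque has now gone above the seal plateau, which points to the stop. One more small nudge will confirm it.

```bash
python3 -m pendant '[0,0,0,0,0,0.2,1, 0,0,0,0,0,0.2,1, 0,0,0,0,0,0,1, 0,0,0,0,0,0,1, 0,0,0,0,0,0,1, 0,0,0,0,0,0,1, 0,0,0,0,0,0,1, 0,0,0,0,0,0,1, 0,0,0,0,0,0,1, 0,0,0,0,0,0,1]' >/dev/null; python3 o.py
```

```text
[-1.80e+02 -6.00e-02 -8.84e+00] T [ 0.263 -0.153  0.329] F [1.76 1.25 8.18] j6 0.301 1.2692 0.12692631504673274 20.140015482902527 15.25
```

At 0.30 N m it is hard against the stop. Release and lift.

```bash
python3 -m pendant '[0,0,0,0,0,-0.6,1, 0,0,0,0,0,0,1, 0,0,0,0,0,0,0.15, 0,0,0,0,0,0,0.15, 0,0,0,0,0,0,0.15, 0,0,0,0,0,0,0.15, 0,0,0,0,0,0,0.15, 0,0,0,0,0,0,0.15, 0,0,0,0,0,0,0.15, 0,0,0,0,0,0,0.15]'
python3 -m pendant '[0,0,-0.015,0,0,0,0.15, 0,0,-0.015,0,0,0,0.15, 0,0,-0.015,0,0,0,0.15, 0,0,-0.015,0,0,0,0.15, 0,0,-0.015,0,0,0,0.15, 0,0,-0.015,0,0,0,0.15, 0,0,-0.015,0,0,0,0.15, 0,0,-0.015,0,0,0,0.15, 0,0,0,0,0,0,0.15, 0,0,0,0,0,0,0.15]'
python3 - <<'E'
from h import *
import cv2
im=ctrl.capture("wrist")[:,:,::-1];cv2.imwrite("pics/w3.png",cv2.resize(im[150:300,180:380],(800,600),interpolation=cv2.INTER_CUBIC))
E
```

```text
clock: 16.08
tcp_pos: [0.4868, -0.198, 0.1024]
tcp_rot: [-3.142, 0.0, -0.144]
force: [-1.4, 0.3, 0.2]
width: 0.426
gripper_force: 0.0
clock: 16.92
tcp_pos: [0.4869, -0.1981, 0.2225]
tcp_rot: [3.141, -0.001, -0.144]
force: [-0.7, 0.2, -0.9]
width: 0.425
gripper_force: 0.0
```

View pics/w3.png

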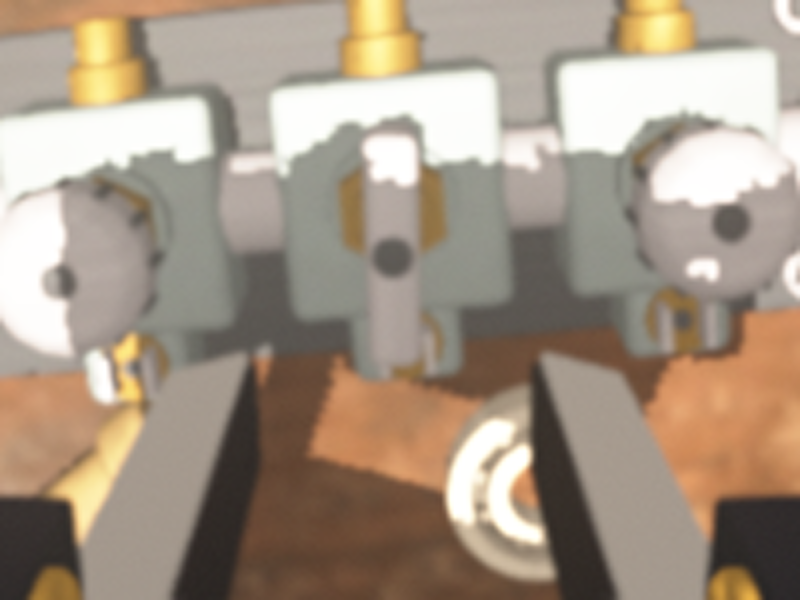

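The wing is free at (392,258), standing at the turned angle, and the neck still sits square.

```bash
python3 -c "
from rig import ctrl
print(ctrl.job_done())"
```

```text
the job is handed in; nothing more can be done
None
```

I turned the wing valve clockwise about 0.85 rad, until the torque rose from its 0.19 N m plateau to 0.30 N m against the stop (neck limit 0.45 N m). I then let go, lifted clear and handed the job in at about 17 s; the pin itself was not measured, so "shut" rests on the torque and the turn angle.

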